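# Change the chromatograph over to its other supply

### The arm

A 7-joint arm with a two-finger parallel gripper is mounted at the origin on the work surface. World frame = base frame: x ahead of the robot, y to its left, z up, the work surface at z = 0. Lengths are in m, angles in rad, forces in N, time in s.
With the tool pointing down it reaches from about 0.425 to 0.925 m from the base axis. Payload 6.8 kg.
Tool frame: the origin (TCP) lies between the finger pads; the fingertips stand 11 mm ahead of it and the grasp point (between the pads) lies 8 mm behind it; z points along the fingers, y is the line along which they close (so a half turn about z gives the same grasp; the last joint's range is limited). The gripper opens to 85 mm and grips with 20 to 120 N. Pads are 22 mm wide; open, the fingers measure 114 mm over their backs; the gripper's body (76 mm by 85 mm) begins 54 mm behind the grasp point. The pads swing forward as they close: fully open they stand 13 mm farther back than shut.
Start: joints at [-0.108, 0.477, 0.022, 1.555, -0.011, 1.109, -0.083], TCP at [0.675, 0, 0.242] pointing down, gripper open.
Joint ranges: [-2.96, 2.96], [-0.34, 2.1], [-1.41, 1.46], [0.24, 2.44], [-1.37, 4.51], [0.17, 1.92], [-2.96, 2.96]. Speed limits (rad/s): [2.39, 2.39, 3.14, 3.14, 3.14, 3.14, 3.14].

### API

Orientations are given as a rotation vector (axis times angle).
In Python, from bench import r gives the robot as it stands.
- The arm moves only by the tool send_rows, never from a script. Its argument "deltas" is a list of rows, each an object of numbers: "dx", "dy", "dz": the shift along the world's x, y, z in mm; "rx", "ry", "rz": the turn, a rotation vector about the world's x, y, z in degrees. A call has 1 to 5 rows; each row is the pose to reach, as a shift and turn from the pose commanded when the call began; what a row does not reach only later rows make up. A row lasts 1/12 s, in which the tool goes at most 41.7 mm and 7.16 degrees, less where a joint would pass 70% of its speed; a pose out of reach is approached as far as the arm can. A call with a gripper value outside its range is refused whole. "jaw" is the finger opening in mm, from 0 to 85.4, set as the call begins (left out, the last holds). The fingers move at their own pace and stop on an object; "newtons" is the grip in N (left out, the last holds). Time passes only in rows, so rows that repeat a pose let the fingers close. It gives the time, the measured TCP pose, the force, the opening and the grip force at its end, in the units of the state.
- r.get_obs(): the state, without advancing time (a new reading comes with each control period).
- r.grab_frame(name): name is "scene" or "side" or "wrist"; returns a dict with "frame" (384x512x3 uint8, blue, green, red), "z_map" (384x512 float32, m along the optical axis (not along the pixel's ray), 0 where there is no reading), "vertical_fov" (degrees; the focal length in pixels is half the picture's height over the tangent of half this angle, whatever the lens; pixels are square), "cx", "cy" (the principal point, pixels), "distortion" ([k1, k2, p1, p2, k3] as OpenCV has them; the pictures are not rectified), "xyz" and "orientation" of the camera in the world. Camera axes: x right, y down, z forward; pixel columns grow to the right and rows downward; lengths in m; the calibration is good to about 2 mm. A picture is of the moment at which its call begins.
- r.hand_in(): hands the job in; it is judged then, once.
The state is a dict: "clock": time; "joints": joint angles; "qvel": joint speeds; "tau": joint torques, N m; "tcp_pos": TCP position; "orientation": TCP orientation; "contact_force": force on the tool from outside, world axes, zero at the start; "moment": the same for the moment, N m; "grip_width": finger opening in m; "gripper_force": force on a finger pad.
Only numpy, scipy, OpenCV 4.12 (cv2) and the standard library are available. Lean on these libraries where they do the work, as an engineer would, in place of code of your own. Each camera call takes 0.05 s, during which the arm holds its last target. There are 200 camera calls.

### The job

Change the chromatograph's supply over with the larger of the two changeover switches on the bench: move its lever from the side it leans to now up to the upright centre-off position, let it rest there for two full seconds, then put it fully over to the other side and let go. Leave the lever of the smaller switch alone.

Things in the scene. Friction and masses are not known exactly. Their poses are not given: they have to be found in the camera images.
- changeover_box: The larger switch: white box fixed to the bench, 100 (x) x 140 (y) x 60 mm high, turned up to 0.6 rad, one lever out of its middle. Origin: centre of its underside, z up. The lever swings in the box's y-z plane about a hinge along the box's x axis, on the box's vertical centre line 45 mm above the bench. It always starts leaning to the box's -y side and must go to +y.
- changeover_knob (a point): Centre of the black ball knob, 30 mm in diameter, on the end of the larger switch's lever, 100 mm from the hinge along the steel stem (10 mm in diameter); about 127 to 133 mm above the bench when leaning, 145 mm when upright.
- changeover (a joint): Angle of the larger switch's lever, rad: 0 upright (centre off), negative leaning to the box's -y side, positive to +y; end stops at -0.61 and +0.61. Starts between -0.61 and -0.50. The hinge is stiff by friction (2 to 3 N at the knob), has no spring or clicks, and the lever stays where it is left.
- small_switch_knob (a point): Centre of the black ball knob, 18 mm in diameter, of the smaller switch, which is not to be operated: a like white box of 70 x 90 x 45 mm, its lever 55 mm long from a hinge 30 mm above the bench, about 75 to 78 mm above the bench as it leans.

How it is judged:
On the way:
1. the larger switch's lever stands still at centre off, within 10 degrees of upright, for 1.5 s (value of joint changeover between -0.175 and 0.175 rad and velocity of joint changeover between -0.05 and 0.05 rad/s), for 1.5 s.
At the end, for the whole second after the job is handed in: The larger switch's lever is at rest on the other side from where it began, within about 10 degrees of its end stop (above 0.43 rad), and the knob of the smaller switch is within 10 mm of where it was (value of joint changeover above 0.43 rad and velocity of joint changeover between -0.05 and 0.05 rad/s and distance of small_switch_knob from where it was at the start of the episode below 0.01 m); the robot touches nothing.
It fails at once if the smaller switch's lever was moved by more than 10 mm (distance of small_switch_knob from where it was at the start of the episode above 0.01 m).
It also fails if it takes over 34 s, if anything falls off the work surface, if the arm or the gripper's body presses on something with over 40 N, if the wrist force passes 120 N, or if a joint passes its speed limit or range.

## Working session

There is one attempt and no reset: what is moved stays moved. The work goes in short steps, Python scripts to look and compute and a tool call to move; the robot and the scene stay as the last step left them, time stands still between calls to the robot, and variables do not carry over. Pictures are saved under pics/ and viewed, at most 10 in all, crops included, and the job is handed in when it is done.

Besides the shell and the picture viewer there is one more tool, called by a JSON object that holds its "name" and its "arguments". send_rows: Moves the arm, as the interface text tells. Its arguments: {"type":"object","properties":{"deltas":{"type":"array","items":{"type":"object","properties":{"dx":{"type":"number"},"dy":{"type":"number"},"dz":{"type":"number"},"rx":{"type":"number"},"ry":{"type":"number"},"rz":{"type":"number"}}}},"jaw":{"type":"number"},"newtons":{"type":"number"}},"required":["deltas"]}

```bash
mkdir -p pics
cat > h.py <<'E'
import numpy as np, cv2
from scipy.spatial.transform import Rotation as R
from bench import r
def cam(n):
    f=r.grab_frame(n); h=f["frame"].shape[0]
    F=h/2/np.tan(np.radians(f["vertical_fov"])/2)
    f["K"]=np.array([[F,0,f["cx"]],[0,F,f["cy"]],[0,0,1]]); f["D"]=np.array(f["distortion"],float)
    o=np.array(f["orientation"],float); f["R"]=R.from_rotvec(o).as_matrix() if o.size==3 else o.reshape(3,3)
    f["p"]=np.array(f["xyz"],float); return f
def ray(f,uv):
    n=cv2.undistortPoints(np.array(uv,float).reshape(-1,1,2),f["K"],f["D"]).reshape(-1,2)
    return np.c_[n,np.ones(len(n))]@f["R"].T
def plane(f,uv,z):
    d=ray(f,uv); return f["p"]+d*((z-f["p"][2])/d[:,2])[:,None]
def cloud(f):
    z=f["z_map"]; v,u=np.mgrid[:z.shape[0],:z.shape[1]]
    d=ray(f,np.c_[u.ravel(),v.ravel()]); P=f["p"]+d*z.reshape(-1,1); P[z.ravel()==0]=np.nan
    return P.reshape(*z.shape,3)
E
python3 - <<'E'
from h import *
for n in("scene","side"):
    f=cam(n); np.save(f"pics/{n}.npy",f,allow_pickle=True); cv2.imwrite(f"pics/{n}.png",f["frame"])
    print(n,f["p"],f["R"][:,2],(f["z_map"]>0).mean())
    P=cloud(f); hsv=cv2.cvtColor(f["frame"],cv2.COLOR_BGR2HSV)
    m=((hsv[...,2]<60)).astype(np.uint8)
    k,l,s,c=cv2.connectedComponentsWithStats(m)
    for i in range(1,k):
        if s[i,4]>25: print(s[i],c[i].round(),np.nanmedian(P[l==i],0).round(3))
print(r.get_obs())
E
```

```text
scene [ 1.09958701 -0.01165928  0.88003953] [-0.57802481  0.02402281 -0.81566551] 0.9959309895833334
[215  44   3  22  32] [216.  54.] [ 0.696 -0.045  0.58 ]
[ 440   44   61  103 1213] [467. 109.] [0.226 0.615 0.015]
[488  51   3  24  27] [489.  62.] [-0.023  0.751  0.016]
[460  70   4  23  27] [461.  81.] [0.07  0.635 0.015]
[278 113  15  22 165] [284. 125.] [0.702 0.035 0.475]
[ 231  143   54   90 1814] [257. 178.] [0.71  0.001 0.381]
[400 147  24  21 349] [411. 157.] [0.374 0.414 0.022]
[348 195  22  12 122] [359. 201.] [0.538 0.247 0.049]
[442 194  25  22 415] [454. 204.] [0.554 0.457 0.069]
[158 202  14  14 148] [164. 208.] [ 0.604 -0.184  0.139]
[181 221  26   8 176] [194. 225.] [ 0.6   -0.132  0.064]
side [0.39940251 0.78910077 0.66149356] [ 0.16510856 -0.81863682 -0.55006628] 0.9959564208984375
[303   0  48  17 671] [327.   7.] [ 0.474 -0.846  0.363]
[166  21  12  16 119] [172.  29.] [0.693 0.038 0.474]
[481  23  31  17 276] [495.  33.] [0.164 0.016 0.505]
[ 293   36   62   22 1061] [323.  47.] [ 0.477 -0.846  0.224]
[170  50  42  12 302] [191.  56.] [0.662 0.033 0.425]
[ 158
[... 577 characters left out ...]
 'joints': array([-0.10811029,  0.47773747,  0.02236727,  1.55633201, -0.01149735,
        1.10929093, -0.08307306]), 'qvel': array([-0.00032862, -0.00060438,  0.00304599, -0.00278294,  0.00035   ,
        0.00199875,  0.00139272]), 'tau': array([ 5.69385389e-03, -5.97765398e+01,  1.61440808e+00, -2.81952703e+01,
        1.29656185e-02,  5.02699884e-03, -1.13572563e-05]), 'tcp_pos': array([ 6.74496380e-01, -1.76966689e-05,  2.41418651e-01]), 'orientation': array([-2.22064985e+00, -2.22073154e+00,  1.96190897e-03]), 'contact_force': array([-0.69290254,  0.19280134, -0.54678444]), 'moment': array([-0.00808426,  0.01408964, -0.0068283 ]), 'gripper_force': 0.0, 'grip_width': 0.08580056295190262}
```

View pics/scene.png

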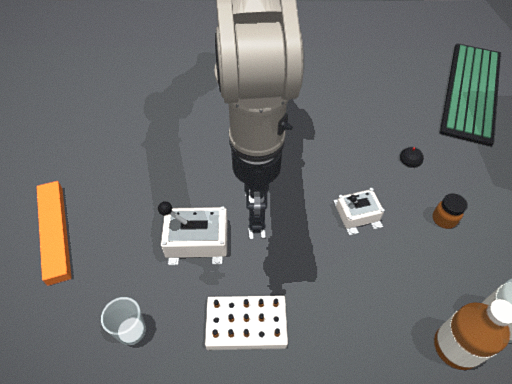

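Run:
```python
from h import *
for n in("scene","side"):
    f=np.load(f"pics/{n}.npy",allow_pickle=True).item(); P=cloud(f)
    hsv=cv2.cvtColor(f["frame"],cv2.COLOR_BGR2HSV)
    # box top at 60 mm
    m=(abs(P[...,2]-.06)<.006)&(abs(P[...,0]-.6)<.13)&(abs(P[...,1]+.13)<.13)
    Q=P[m][:,:2].astype(np.float32)*1000
    rc=cv2.minAreaRect(Q); print(n,len(Q),rc)
    k=(abs(P[...,0]-.6)<.08)&(abs(P[...,1]+.18)<.06)&(P[...,2]>.105)&(P[...,2]<.16)
    K=P[k]; A=np.c_[2*K,np.ones(len(K))]; s=np.linalg.lstsq(A,(K**2).sum(1),rcond=None)[0]
    print("knob sphere",s[:3],np.sqrt(s[3]+s[:3]@s[:3]),len(K))
    m=(abs(P[...,2]-.045)<.006)&(abs(P[...,0]-.54)<.1)&(abs(P[...,1]-.25)<.1)
    print("small",cv2.minAreaRect(P[m][:,:2].astype(np.float32)*1000))
```

```text
scene 2226 ((598.4234619140625, -133.14093017578125), (100.9725341796875, 139.1610565185547), 0.234577938914299)
knob sphere [ 0.59522231 -0.18556214  0.12324615] 0.01977071593014339 190
small ((534.4036865234375, 251.55007934570312), (70.23178100585938, 91.94277954101562), 14.26843547821045)
side 1237 ((595.583740234375, -132.15603637695312), (99.15978240966797, 140.30857849121094), 0.7370147705078125)
knob sphere [ 0.59659697 -0.18406607  0.12394583] 0.016450403148072255 143
small ((531.14794921875, 251.62417602539062), (69.10845947265625, 92.650634765625), 15.344075202941895)
```

The scene picture shows the large switch at about (195,232), with its knob at (164,208) leaning to -y. The small switch is at about (360,208), well away. The large box is at about (0.597, -0.133) with yaw near 0. I'll push the knob from its -y side with closed fingers.

{"name": "send_rows", "arguments": {"deltas": [{"dx": -16,"dy": -38},{"dx": -32,"dy": -76},{"dx": -48,"dy": -114},{"dx": -64,"dy": -152},{"dx": -78,"dy": -190}], "jaw": 0, "newtons": 20}}

```text
$.deltas[0]: bad value
```

{"name": "send_rows", "arguments": {"deltas": [{"dy": -35},{"dy": -45,"dz": -20},{"dy": -45,"dz": -50},{"dy": -45,"dz": -50},{"dy": -45,"dz": -50}]}}

```text
$.deltas[0]: bad value
```

Run:
```python
from h import *
o=r.get_obs(); print(o["clock"],o["tcp_pos"],o["grip_width"],o["contact_force"])
a=cam("scene");b=cam("side")
cv2.imwrite("pics/a.png",np.hstack([cv2.resize(a["frame"][130:290,100:300],(400,320)),cv2.resize(b["frame"][60:220,150:350],(400,320))]))
```

```text
0.1 [ 6.74496380e-01 -1.76966689e-05  2.41418651e-01] 0.08580056295190262 [-0.69290254  0.19280134 -0.54678444]
```

View pics/a.png

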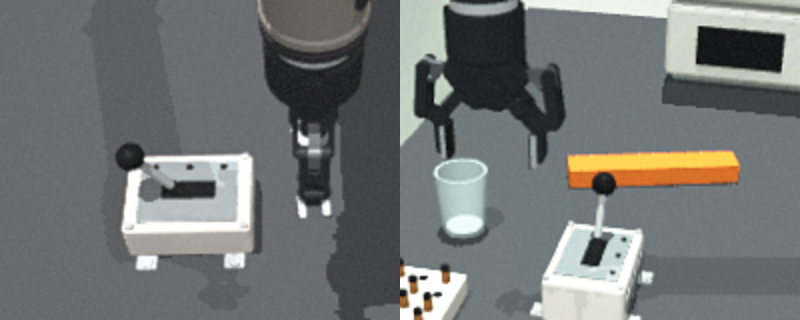

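The rows were refused because every row needs all six numbers. The arm hasn't moved: the gripper is still at the right of the scene crop, and the knob at crop (130,157) still leans to -y.

{"name": "send_rows", "arguments": {"deltas": [{"dx": -16,"dy": -38,"dz": 0,"rx": 0,"ry": 0,"rz": 0},{"dx": -32,"dy": -76,"dz": 0,"rx": 0,"ry": 0,"rz": 0},{"dx": -48,"dy": -114,"dz": 0,"rx": 0,"ry": 0,"rz": 0},{"dx": -64,"dy": -152,"dz": 0,"rx": 0,"ry": 0,"rz": 0},{"dx": -78,"dy": -190,"dz": 0,"rx": 0,"ry": 0,"rz": 0}], "jaw": 0, "newtons": 20}}

```text
clock: 0.62
tcp_pos: [0.5956, -0.1917, 0.2422]
orientation: [-2.221, -2.221, 0.0]
contact_force: [0.5, -0.0, 0.1]
grip_width: 0.0254
gripper_force: 0.0
```

{"name": "send_rows", "arguments": {"deltas": [{"dx": 0,"dy": -30,"dz": 0,"rx": 0,"ry": 0,"rz": 0},{"dx": 0,"dy": -45,"dz": 0,"rx": 0,"ry": 0,"rz": 0},{"dx": 0,"dy": -45,"dz": -20,"rx": 0,"ry": 0,"rz": 0},{"dx": 0,"dy": -45,"dz": -50,"rx": 0,"ry": 0,"rz": 0},{"dx": 0,"dy": -45,"dz": -50,"rx": 0,"ry": 0,"rz": 0}]}}

```text
clock: 1.03
tcp_pos: [0.5944, -0.2331, 0.1869]
orientation: [-2.215, -2.217, 0.005]
contact_force: [-1.3, 0.8, -1.7]
grip_width: 0.0
gripper_force: 0.0
```

Run:
```python
from h import *
o=r.get_obs(); print(o["clock"],o["tcp_pos"],o["grip_width"],o["contact_force"])
a=cam("scene");b=cam("side")
cv2.imwrite("pics/b.png",np.hstack([cv2.resize(a["frame"][130:290,100:300],(400,320)),cv2.resize(b["frame"][60:220,150:350],(400,320))]))
```

```text
1.0333 [ 0.59438122 -0.23305203  0.18691312] 1.1660135181562274e-05 [-1.26984741  0.82820197 -1.67152726]
```

View pics/b.png

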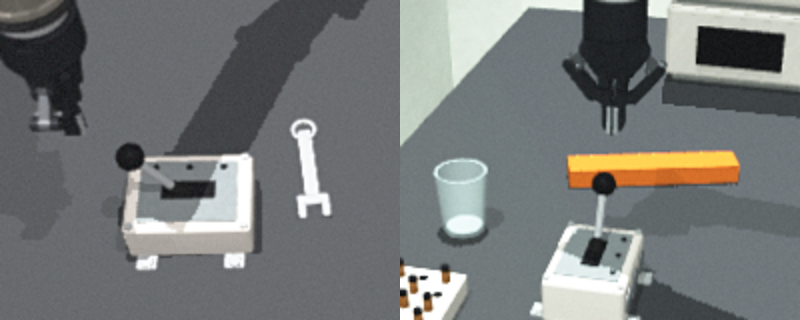

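The closed fingers, at crop (45,110) on the left and (613,115) on the right, stand clear behind the knob on its -y side. I'll go down and push to upright.

{"name": "send_rows", "arguments": {"deltas": [{"dx": 2,"dy": 0,"dz": -30,"rx": 0,"ry": 0,"rz": 0},{"dx": 2,"dy": 0,"dz": -60,"rx": 0,"ry": 0,"rz": 0},{"dx": 2,"dy": 0,"dz": -60,"rx": 0,"ry": 0,"rz": 0},{"dx": 2,"dy": 8,"dz": -60,"rx": 0,"ry": 0,"rz": 0},{"dx": 2,"dy": 16,"dz": -60,"rx": 0,"ry": 0,"rz": 0}]}}

```text
clock: 1.55
tcp_pos: [0.6004, -0.2189, 0.1347]
orientation: [2.22, 2.219, 0.002]
contact_force: [-0.4, -1.1, -0.0]
grip_width: -0.0
gripper_force: 0.0
```

{"name": "send_rows", "arguments": {"deltas": [{"dx": 0,"dy": 5,"dz": 0,"rx": 0,"ry": 0,"rz": 0},{"dx": 0,"dy": 10,"dz": 0,"rx": 0,"ry": 0,"rz": 0},{"dx": 0,"dy": 15,"dz": 0,"rx": 0,"ry": 0,"rz": 0},{"dx": 0,"dy": 20,"dz": 0,"rx": 0,"ry": 0,"rz": 0},{"dx": 0,"dy": 25,"dz": 0,"rx": 0,"ry": 0,"rz": 0}]}}

```text
clock: 1.97
tcp_pos: [0.6003, -0.1962, 0.1353]
orientation: [2.219, 2.216, 0.001]
contact_force: [-1.1, -4.8, 4.1]
grip_width: 0.0001
gripper_force: 2.4
```

{"name": "send_rows", "arguments": {"deltas": [{"dx": 0,"dy": 5,"dz": 0,"rx": 0,"ry": 0,"rz": 0},{"dx": 0,"dy": 10,"dz": 0,"rx": 0,"ry": 0,"rz": 0},{"dx": 0,"dy": 15,"dz": 0,"rx": 0,"ry": 0,"rz": 0},{"dx": 0,"dy": 20,"dz": 0,"rx": 0,"ry": 0,"rz": 0},{"dx": 0,"dy": 25,"dz": 0,"rx": 0,"ry": 0,"rz": 0}]}}

```text
clock: 2.38
tcp_pos: [0.5992, -0.1682, 0.1326]
orientation: [2.221, 2.222, 0.001]
contact_force: [0.1, -2.8, 2.8]
grip_width: -0.0002
gripper_force: 1.5
```

```bash
cat > look.py <<'E'
import sys
from h import *
o=r.get_obs(); print(o["clock"],o["tcp_pos"],o["contact_force"])
a=cam("scene");b=cam("side")
cv2.imwrite(f"pics/{sys.argv[1]}.png",np.hstack([cv2.resize(a["frame"][130:290,100:300],(400,320)),cv2.resize(b["frame"][60:220,150:350],(400,320))]))
E
python3 look.py c
```

```text
2.3833 [ 0.59915959 -0.16822026  0.13258403] [ 0.13340943 -2.809708    2.77716502]
```

View pics/c.png

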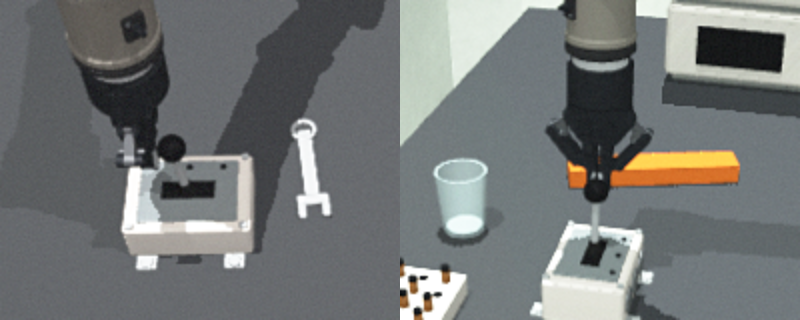

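The knob is now at crop (172,148), nearly upright and in front of the fingers. I'll push a little more and measure.

{"name": "send_rows", "arguments": {"deltas": [{"dx": -2,"dy": 4,"dz": -2,"rx": 0,"ry": 0,"rz": 0},{"dx": -2,"dy": 8,"dz": -2,"rx": 0,"ry": 0,"rz": 0},{"dx": -2,"dy": 8,"dz": -2,"rx": 0,"ry": 0,"rz": 0},{"dx": -2,"dy": 8,"dz": -2,"rx": 0,"ry": 0,"rz": 0},{"dx": -2,"dy": 8,"dz": -2,"rx": 0,"ry": 0,"rz": 0}]}}

```text
clock: 2.9
tcp_pos: [0.5968, -0.1602, 0.1299]
orientation: [-2.22, -2.221, -0.0]
contact_force: [0.1, -0.7, 0.6]
grip_width: 0.0001
gripper_force: 0.0
```

```bash
cat > ang.py <<'E'
from h import *
import sys
o=r.get_obs(); print(o["clock"],o["tcp_pos"],o["contact_force"])
f=cam("scene"); P=cloud(f)
# stem: points between box top and knob, in slab around the box's mid plane
q=(abs(P[...,0]-.597)<.012)&(abs(P[...,1]+.133)<.07)&(P[...,2]>.072)&(P[...,2]<.110)
S=P[q]; print(len(S),"stem angle",np.median(np.arctan2(S[:,1]+.1327,S[:,2]-.045)),S[:,0].mean())
E
python3 ang.py; python3 look.py d
```

```text
2.9 [ 0.59676602 -0.16020368  0.12991962] [ 0.08458382 -0.65289506  0.63179524]
58 stem angle 0.008979467224178939 0.6012154336036702
2.95 [ 0.5968179  -0.16037694  0.12995926] [-0.58198453 -0.05935263 -0.39003918]
```

View pics/d.png

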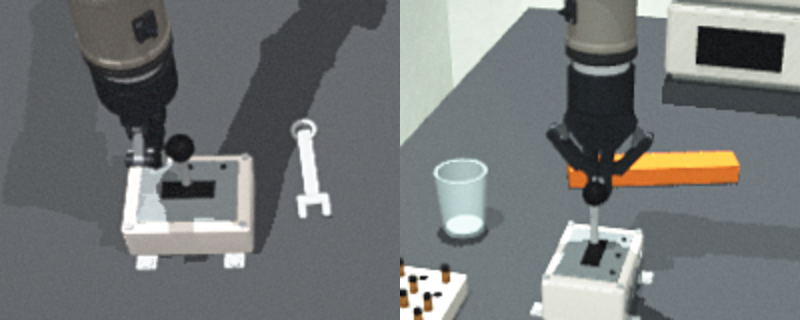

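The lever is upright: the knob is at crop (180,148) and the stem angle is about 0.01 rad. I'll rest for more than two seconds.

{"name": "send_rows", "arguments": {"deltas": [{"dx": 0,"dy": 0,"dz": 0,"rx": 0,"ry": 0,"rz": 0},{"dx": 0,"dy": 0,"dz": 0,"rx": 0,"ry": 0,"rz": 0},{"dx": 0,"dy": 0,"dz": 0,"rx": 0,"ry": 0,"rz": 0},{"dx": 0,"dy": 0,"dz": 0,"rx": 0,"ry": 0,"rz": 0},{"dx": 0,"dy": 0,"dz": 0,"rx": 0,"ry": 0,"rz": 0}]}}

```text
clock: 3.47
tcp_pos: [0.597, -0.161, 0.1303]
orientation: [-2.221, -2.221, -0.0]
contact_force: [-0.1, -0.5, 0.3]
grip_width: -0.0003
gripper_force: 0.0
```

{"name": "send_rows", "arguments": {"deltas": [{"dx": 0,"dy": 0,"dz": 0,"rx": 0,"ry": 0,"rz": 0},{"dx": 0,"dy": 0,"dz": 0,"rx": 0,"ry": 0,"rz": 0},{"dx": 0,"dy": 0,"dz": 0,"rx": 0,"ry": 0,"rz": 0},{"dx": 0,"dy": 0,"dz": 0,"rx": 0,"ry": 0,"rz": 0},{"dx": 0,"dy": 0,"dz": 0,"rx": 0,"ry": 0,"rz": 0}]}}

```text
clock: 3.88
tcp_pos: [0.597, -0.161, 0.1303]
orientation: [-2.221, -2.221, -0.0]
contact_force: [0.8, 0.3, -0.3]
grip_width: 0.0001
gripper_force: 0.0
```

{"name": "send_rows", "arguments": {"deltas": [{"dx": 0,"dy": 0,"dz": 0,"rx": 0,"ry": 0,"rz": 0},{"dx": 0,"dy": 0,"dz": 0,"rx": 0,"ry": 0,"rz": 0},{"dx": 0,"dy": 0,"dz": 0,"rx": 0,"ry": 0,"rz": 0},{"dx": 0,"dy": 0,"dz": 0,"rx": 0,"ry": 0,"rz": 0},{"dx": 0,"dy": 0,"dz": 0,"rx": 0,"ry": 0,"rz": 0}]}}

```text
clock: 4.3
tcp_pos: [0.597, -0.161, 0.1303]
orientation: [2.221, 2.221, 0.0]
contact_force: [0.4, 0.1, 0.0]
grip_width: 0.0001
gripper_force: 0.0
```

{"name": "send_rows", "arguments": {"deltas": [{"dx": 0,"dy": 0,"dz": 0,"rx": 0,"ry": 0,"rz": 0},{"dx": 0,"dy": 0,"dz": 0,"rx": 0,"ry": 0,"rz": 0},{"dx": 0,"dy": 0,"dz": 0,"rx": 0,"ry": 0,"rz": 0},{"dx": 0,"dy": 0,"dz": 0,"rx": 0,"ry": 0,"rz": 0},{"dx": 0,"dy": 0,"dz": 0,"rx": 0,"ry": 0,"rz": 0}]}}

```text
clock: 4.72
tcp_pos: [0.597, -0.161, 0.1303]
orientation: [-2.222, -2.221, -0.0]
contact_force: [-1.3, -0.7, 0.4]
grip_width: 0.0001
gripper_force: 0.0
```

{"name": "send_rows", "arguments": {"deltas": [{"dx": 0,"dy": 0,"dz": 0,"rx": 0,"ry": 0,"rz": 0},{"dx": 0,"dy": 0,"dz": 0,"rx": 0,"ry": 0,"rz": 0},{"dx": 0,"dy": 0,"dz": 0,"rx": 0,"ry": 0,"rz": 0},{"dx": 0,"dy": 0,"dz": 0,"rx": 0,"ry": 0,"rz": 0},{"dx": 0,"dy": 0,"dz": 0,"rx": 0,"ry": 0,"rz": 0}]}}

```text
clock: 5.13
tcp_pos: [0.597, -0.161, 0.1303]
orientation: [-2.221, -2.221, -0.0]
contact_force: [0.2, -0.0, -0.3]
grip_width: -0.0001
gripper_force: 0.0
```

{"name": "send_rows", "arguments": {"deltas": [{"dx": 0,"dy": 0,"dz": 0,"rx": 0,"ry": 0,"rz": 0},{"dx": 0,"dy": 0,"dz": 0,"rx": 0,"ry": 0,"rz": 0},{"dx": 0,"dy": 0,"dz": 0,"rx": 0,"ry": 0,"rz": 0},{"dx": 0,"dy": 0,"dz": 0,"rx": 0,"ry": 0,"rz": 0},{"dx": 0,"dy": 0,"dz": 0,"rx": 0,"ry": 0,"rz": 0}]}}

```text
clock: 5.55
tcp_pos: [0.597, -0.161, 0.1303]
orientation: [-2.221, -2.221, -0.0]
contact_force: [0.9, -0.9, 0.5]
grip_width: -0.0002
gripper_force: 0.0
```

```bash
python3 ang.py
```

```text
5.55 [ 0.59702909 -0.16096598  0.13030339] [ 0.90153143 -0.93859633  0.48571634]
57 stem angle 0.019216798988288868 0.6012223081625634
```

{"name": "send_rows", "arguments": {"deltas": [{"dx": 0,"dy": 5,"dz": 0,"rx": 0,"ry": 0,"rz": 0},{"dx": 0,"dy": 10,"dz": 0,"rx": 0,"ry": 0,"rz": 0},{"dx": 0,"dy": 15,"dz": 0,"rx": 0,"ry": 0,"rz": 0},{"dx": 0,"dy": 20,"dz": 0,"rx": 0,"ry": 0,"rz": 0},{"dx": 0,"dy": 25,"dz": 0,"rx": 0,"ry": 0,"rz": 0}]}}

```text
clock: 6.02
tcp_pos: [0.597, -0.1354, 0.1303]
orientation: [2.221, 2.222, -0.0]
contact_force: [0.9, -3.2, -1.7]
grip_width: -0.0005
gripper_force: 1.2
```

{"name": "send_rows", "arguments": {"deltas": [{"dx": 0,"dy": 5,"dz": 0,"rx": 0,"ry": 0,"rz": 0},{"dx": 0,"dy": 10,"dz": 0,"rx": 0,"ry": 0,"rz": 0},{"dx": 0,"dy": 15,"dz": 0,"rx": 0,"ry": 0,"rz": 0},{"dx": 0,"dy": 20,"dz": 0,"rx": 0,"ry": 0,"rz": 0},{"dx": 0,"dy": 24,"dz": 0,"rx": 0,"ry": 0,"rz": 0}]}}

```text
clock: 6.43
tcp_pos: [0.5968, -0.1114, 0.1301]
orientation: [-2.221, -2.221, 0.001]
contact_force: [0.1, -3.0, -0.7]
grip_width: 0.0003
gripper_force: 1.5
```

{"name": "send_rows", "arguments": {"deltas": [{"dx": 0,"dy": 3,"dz": 0,"rx": 0,"ry": 0,"rz": 0},{"dx": 0,"dy": 6,"dz": 0,"rx": 0,"ry": 0,"rz": 0},{"dx": 0,"dy": 6,"dz": 0,"rx": 0,"ry": 0,"rz": 0}]}}

```text
clock: 6.68
tcp_pos: [0.597, -0.1053, 0.1302]
orientation: [-2.22, -2.222, -0.0]
contact_force: [-0.0, -2.3, 0.2]
grip_width: -0.0
gripper_force: 0.6
```

```bash
python3 ang.py; python3 look.py e
```

```text
6.6833 [ 0.59697529 -0.10525045  0.13023804] [-0.0493704  -2.28777147  0.15182571]
69 stem angle 0.5196072516413349 0.6003449829192592
6.7333 [ 0.59708162 -0.10527009  0.13035753] [-0.20212983 -0.99087084  0.68027038]
```

View pics/e.png

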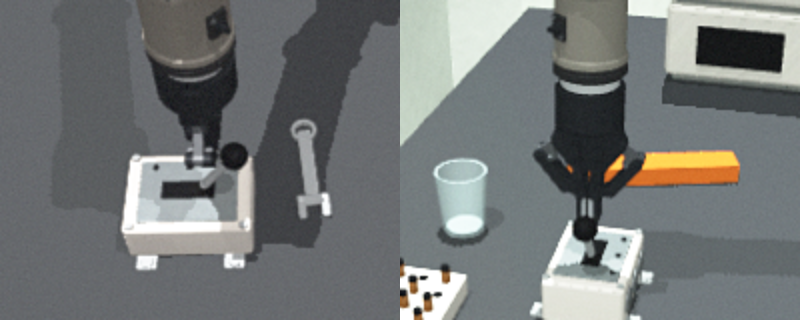

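The lever leans well over to +y: the knob is at crop (234,156) and the angle is 0.52–0.58 rad. I'll push gently up to the stop, then back off and rise.

{"name": "send_rows", "arguments": {"deltas": [{"dx": 0,"dy": 2,"dz": 0,"rx": 0,"ry": 0,"rz": 0},{"dx": 0,"dy": 4,"dz": 0,"rx": 0,"ry": 0,"rz": 0},{"dx": 0,"dy": 4,"dz": 0,"rx": 0,"ry": 0,"rz": 0}]}}

```text
clock: 7.08
tcp_pos: [0.5971, -0.1027, 0.1303]
orientation: [2.221, 2.22, -0.001]
contact_force: [0.3, -3.7, -1.9]
grip_width: -0.0003
gripper_force: 1.8
```

{"name": "send_rows", "arguments": {"deltas": [{"dx": 0,"dy": -10,"dz": 0,"rx": 0,"ry": 0,"rz": 0},{"dx": 0,"dy": -30,"dz": 0,"rx": 0,"ry": 0,"rz": 0},{"dx": 0,"dy": -50,"dz": 10,"rx": 0,"ry": 0,"rz": 0},{"dx": 0,"dy": -70,"dz": 40,"rx": 0,"ry": 0,"rz": 0},{"dx": 0,"dy": -90,"dz": 70,"rx": 0,"ry": 0,"rz": 0}]}}

```text
clock: 7.5
tcp_pos: [0.596, -0.1924, 0.2001]
orientation: [-2.219, -2.22, 0.001]
contact_force: [0.9, 0.3, 0.1]
grip_width: 0.0001
gripper_force: 0.0
```

{"name": "send_rows", "arguments": {"deltas": [{"dx": 0,"dy": 0,"dz": 20,"rx": 0,"ry": 0,"rz": 0},{"dx": 0,"dy": 0,"dz": 20,"rx": 0,"ry": 0,"rz": 0},{"dx": 0,"dy": 0,"dz": 20,"rx": 0,"ry": 0,"rz": 0},{"dx": 0,"dy": 0,"dz": 20,"rx": 0,"ry": 0,"rz": 0},{"dx": 0,"dy": 0,"dz": 20,"rx": 0,"ry": 0,"rz": 0}]}}

```text
clock: 7.92
tcp_pos: [0.5964, -0.191, 0.219]
orientation: [-2.219, -2.221, 0.001]
contact_force: [0.7, 0.6, -1.1]
grip_width: -0.0003
gripper_force: 0.0
```

```bash
python3 ang.py; python3 look.py g
```

```text
7.9167 [ 0.59637148 -0.19100381  0.21897626] [ 0.7101177   0.58130141 -1.08111002]
72 stem angle 0.5492120683309382 0.6000764289951414
7.9667 [ 0.59637193 -0.19105038  0.21893896] [-0.05432389 -0.37017591  0.33780978]
```

View pics/g.png

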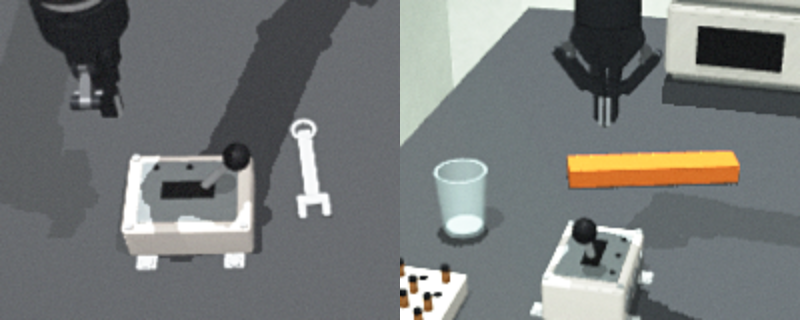

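The lever rests fully at +y, with the knob at crop (236,156), and the gripper is clear.

```bash
python3 -c "
from bench import r
print(r.hand_in())"
```

```text
the job is handed in; nothing more can be done
None
```

I moved the larger switch's lever upright, let it rest there about 2.6 s, pushed it over to +y (about 0.55 rad measured) and backed the gripper clear; the arm stayed well away from the smaller switch, and the job is handed in (no verdict shown).

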